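# Find the blown tin by rocking it and set it aside

## Task

Check the two small low round gold tins for a blown bottom before they are stored: press down on the rim of each one's lid with the fingertips, first the left tin, then the right one (left and right as the robot sees them), and notice which one rocks. Then stand the tin that rocks upright in the middle of the cream stone slab, to be thrown away, and leave the steady tin standing where it is.

Things in the scene. Friction and masses are not known exactly. Their poses are not given: they have to be found in the camera images.
- can_a_mid (a point): First low round tin, gold-lacquered, with a smooth steel rim, 66 mm across, 26 mm high; upright wall up to 20 mm, then necked in to a lid with a raised rolled rim 56 mm across (on its centre line), its top 26 mm above the worktop, 3 mm above the lid inside it. About 250 g. This point: its centre, half-way up (13 mm above its underside); z up along its axis.
- can_b_mid (a point): Second low round tin, gold-lacquered, with a smooth steel rim, 66 mm across, 26 mm high; upright wall up to 20 mm, then necked in to a lid with a raised rolled rim 56 mm across (on its centre line), its top 26 mm above the worktop, 3 mm above the lid inside it. About 250 g. This point: its centre, half-way up (13 mm above its underside); z up along its axis.
- can_a: The same tin; origin at the centre of its underside, z up. Of the two one has a flat bottom and stands firm; the other's bottom is blown out 4 mm at the centre: it stands upright by itself, but pressed on the rim with 2 N or more it rocks about 8 degrees to that side (that rim sinks 3 mm) and comes back when let go. Pressing shows which.
- can_b: The same tin; origin at the centre of its underside, z up. Of the two one has a flat bottom and stands firm; the other's bottom is blown out 4 mm at the centre: it stands upright by itself, but pressed on the rim with 2 N or more it rocks about 8 degrees to that side (that rim sinks 3 mm) and comes back when let go. Pressing shows which.
- slab: flat rectangular cream stone slab with a rounded edge, 270 x 128 x 16 mm, lying on the worktop to the left of both tins and fixed there; origin at the centre of its underside, x along its 270 mm length, y along its 128 mm width, top face 16 mm above the origin.

How it is judged:
By the outcome, as a careful person would: the job done as asked, in the order asked, and still so for the second after the job is handed in, with the robot touching nothing.
It also fails if it takes over 54 s, if anything falls off the work surface, if the arm or the gripper's body presses on something with over 40 N, if the wrist force passes 120 N, or if a joint passes its speed limit or range.

## Robot

A 6-joint arm with a two-finger parallel gripper is mounted at the origin on a cart in front of the work surface, level with it; the furniture and walls round the work are solid. World frame = base frame: x ahead of the robot, y to its left, z up, the work surface at z = 0. Lengths are in m, angles in degrees, forces in N, time in s.
With the tool pointing down it reaches from about 0.3 to 0.75 m from the base axis. Payload 8.5 kg.
Tool frame: the origin (TCP) lies on the centre line of the jaws, within the pads' length; the fingertips stand 14 mm ahead of it and the grasp point (between the pads) lies 5 mm behind it; z points along the fingers, x is the direction in which the jaws open and shut, and the axes are right-handed (so a half turn about z gives the same grasp; the last joint's range is limited). The gripper opens to 85 mm and grips with 20 to 120 N. Pads are 22 mm wide; open, the fingers measure 114 mm over their backs; the gripper's body (76 mm by 85 mm) begins 54 mm behind the grasp point. The pads swing forward as they close: fully open they stand 13 mm farther back than shut.
Start: joints at [58.195, 21.807, 74.336, -0, 83.858, -12.336], TCP at [0.183, 0.519, 0.245] pointing down, gripper open.
Joint ranges: [-178.18, 178.18], [-50.72, 133.34], [12.68, 142.11], [-81.47, 261.47], [9.98, 163.14], [-165.26, 165.26]. Speed limits (degrees/s): [136.94, 136.94, 180, 180, 180, 180].

## Interface

Orientations are given as a 3x3 rotation matrix whose columns are the frame's x, y, z axes.
In Python, from rig import * gives the robot as it stands.
- The arm moves only by the shell command python3 -m crank 'ROWS' [FORCE]. ROWS is JSON, one flat list of numbers, 7 for each row, row after row: the turn, a rotation vector about the world's x, y, z in rad, then the shift along the world's x, y, z in m, then the opening in per cent of the stroke, from 0 (shut) to 100 (fully open). A call has 1 to 20 rows; each row shifts and turns the commanded pose from where the row before left it; what a row does not reach is not made up. A row lasts 1/10 s, in which the tool goes at most 50 mm and 8.59 degrees, less where a joint would pass 70% of its speed; a pose out of reach is approached as far as the arm can. A call is refused whole if a number of a shift passes 0.05 or a number of a turn 0.15, either way. A call with a gripper value outside its range is refused whole. The fingers move at their own pace and stop on an object; FORCE is the grip in N (left out, the last holds). Time passes only in rows, so rows that do not move let the fingers close. It gives the time, the measured TCP pose, the force and the opening at its end, in the units of the state.
- observe(): the state, without advancing time (a new reading comes with each control period).
- get_image(name): name is "side" or "top" or "wrist"; returns a dict with "frame" (480x640x3 uint8, red, green, blue), "fov_y" (degrees; the focal length in pixels is half the picture's height over the tangent of half this angle, whatever the lens; pixels are square), "cx", "cy" (the principal point, pixels), "world_to_cam" (4x4, takes a point from world to camera coordinates). Camera axes: x right, y up, looking along -z (the intrinsics and any distortion apply to the point x, -y, -z); pixel columns grow to the right and rows downward; lengths in m; the calibration is good to about 2 mm. A picture is of the moment at which its call begins. There is no depth.
- close_job(): hands the job in, once; it reports no verdict.
The state is a dict: "time_s": time; "q": joint angles; "qvel": joint speeds; "joint_efforts": joint torques, N m; "position": TCP position; "tool_rot": TCP orientation; "ft_force": force on the tool from outside, world axes, zero at the start; "wrist_torque": the same for the moment, N m; "grip_width": finger opening in m.
Only numpy, scipy, OpenCV 4.12 (cv2) and the standard library are available. Lean on these libraries where they do the work, as an engineer would, in place of code of your own. Each camera call takes 0.05 s, during which the arm holds its last target. There are 200 camera calls.

## Working session

There is one attempt and no reset: what is moved stays moved. The work goes in short steps, Python scripts to look and compute and a shell command to move; the robot and the scene stay as the last step left them, time stands still between calls to the robot, and variables do not carry over. Pictures are saved under pics/ and viewed, about 8 in all and at most 12, crops included, and the job is handed in when it is done.

```bash
mkdir -p pics; cat > h.py <<'E'
from rig import *
import numpy as np, cv2
def ray(im,u,v):
    f=240/np.tan(np.radians(im["fov_y"])/2)
    d=np.array([(u-im["cx"])/f,-(v-im["cy"])/f,-1.]); M=np.array(im["world_to_cam"]); R=M[:3,:3]
    return -R.T@M[:3,3], R.T@d
def onplane(im,u,v,z):
    o,d=ray(im,u,v); return o+d*(z-o[2])/d[2]
def proj(im,p):
    f=240/np.tan(np.radians(im["fov_y"])/2); c=np.array(im["world_to_cam"])@np.r_[p,1]
    return im["cx"]+f*c[0]/-c[2], im["cy"]-f*c[1]/-c[2]
def save(im,n): cv2.imwrite("pics/"+n,im["frame"][:,:,::-1])
E
python3 - <<'E'
from h import *
for n in("top","side"):
    im=get_image(n); save(im,n+"1.png"); print(n,{k:v for k,v in im.items() if k!="frame"})
s=observe(); print(s)
E
```

```text
top {'fov_y': 54.68335985121608, 'cx': 307.32516958590156, 'cy': 235.88204394645967, 'world_to_cam': array([[ 0.01292533, -0.99991017,  0.00354777,  0.02515338],
       [ 0.99258393,  0.01325936,  0.12083598, -0.53853243],
       [-0.12087217,  0.00195961,  0.99266615, -0.81410865],
       [ 0.        ,  0.        ,  0.        ,  1.        ]])}
side {'fov_y': 53.44391422175241, 'cx': 322.3642413053457, 'cy': 234.5116125890951, 'world_to_cam': array([[ 0.99994837, -0.00827173, -0.00590254, -0.5358121 ],
       [ 0.00941302,  0.5351524 ,  0.84470308, -0.04548355],
       [-0.0038284 , -0.84471503,  0.53520263, -0.83291733],
       [ 0.        ,  0.        ,  0.        ,  1.        ]])}
{'time_s': 0.1, 'q': array([ 5.81936157e+01,  2.18382095e+01,  7.43774951e+01, -4.04336331e-04,
        8.38586661e+01, -1.23374301e+01]), 'qvel': array([ 0.0374263 , -0.15300168, -0.09548879, -0.04984464, -0.04391449,
       -0.06530704]), 'joint_efforts': array([ 4.51784013e-03, -4.49215364e+01, -2.31659013e+01, -4.37182382e-05,
        3.57108824e-03,  4.95522556e-05]), 'position': array([0.18320574, 0.51834266, 0.24478055]), 'tool_rot': array([[ 3.33294892e-01,  9.42822388e-01, -6.78155917e-04],
       [ 9.42821777e-01, -3.33295472e-01, -1.10679421e-03],
       [-1.26953666e-03, -2.70491310e-04, -9.99999158e-01]]), 'ft_force': array([ 0.1352486 ,  0.31925052, -1.00886705]), 'wrist_torque': array([-0.01443061,  0.01354124,  0.01236285]), 'grip_width': 0.08559264532694767}
```

View pics/top1.png

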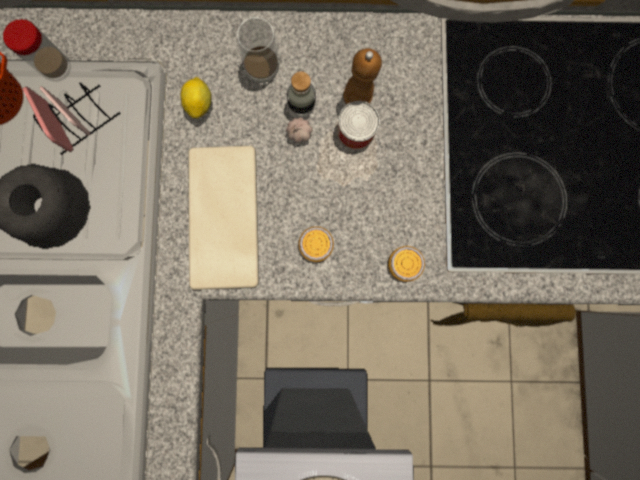

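View pics/side1.png

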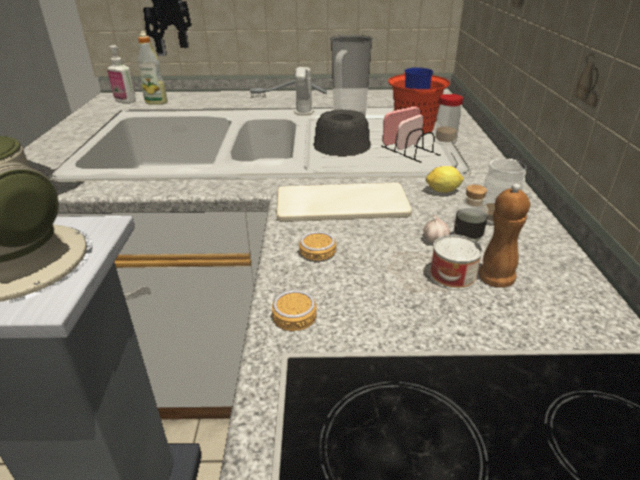

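Top view: tins at about (316,244) and (407,264), slab spanning (190..256, 148..288). In the side view the tins are at (318,246) and (294,310). The left tin is the one nearer the slab.

```bash
python3 - <<'E'
from h import *
for n,boxes in(("top",[(290,220,345,268),(380,240,432,288)]),("side",[(292,228,345,265),(265,285,325,335)])):
    im=get_image(n); hsv=cv2.cvtColor(im["frame"],cv2.COLOR_RGB2HSV)
    m=((hsv[...,0]>8)&(hsv[...,0]<30)&(hsv[...,1]>110)&(hsv[...,2]>80)).astype(np.uint8)
    for b in boxes:
        mm=np.zeros_like(m); mm[b[1]:b[3],b[0]:b[2]]=m[b[1]:b[3],b[0]:b[2]]
        pts=cv2.findNonZero(mm); (c,r)=cv2.minEnclosingCircle(cv2.convexHull(pts)); bb=cv2.boundingRect(pts)
        uv=(bb[0]+bb[2]/2-.5,bb[1]+bb[3]/2-.5)
        print(n,bb,c,r,"z13:",onplane(im,*uv,.013).round(4),"z20",onplane(im,*uv,.02).round(4))
    sl=((hsv[...,1]>25)&(hsv[...,1]<90)&(hsv[...,2]>200)).astype(np.uint8)
    sl=cv2.morphologyEx(sl,cv2.MORPH_OPEN,np.ones((5,5)))
    cs,_=cv2.findContours(sl,cv2.RETR_EXTERNAL,cv2.CHAIN_APPROX_NONE); c=max(cs,key=cv2.contourArea)
    P=np.array([onplane(im,*p[0],.016)[:2] for p in c],np.float32); print("slab",cv2.minAreaRect(P),cv2.boundingRect(c))
E
```

```text
top (299, 229, 34, 33) (315.7790832519531, 244.10464477539062) 17.696866989135742 z13: [0.5236 0.0167 0.013 ] z20 [0.5229 0.0169 0.02  ]
top (388, 247, 34, 35) (405.5, 263.0) 18.200374603271484 z13: [ 0.4904 -0.1487  0.013 ] z20 [ 0.49   -0.1472  0.02  ]
slab ((0.5767749547958374, 0.19093328714370728), (0.26376962661743164, 0.12191910296678543), 2.4885263442993164) (190, 147, 67, 141)
side (299, 234, 37, 27) (317.1666564941406, 246.0) 18.276535034179688 z13: [0.5266 0.0141 0.013 ] z20 [0.5267 0.0037 0.02  ]
side (272, 293, 44, 38) (294.0, 311.0) 22.47230339050293 z13: [ 0.4924 -0.1546  0.013 ] z20 [ 0.493  -0.1625  0.02  ]
slab ((0.5790697932243347, 0.1948140561580658), (0.2699993848800659, 0.14193177223205566), 3.0241005420684814) (277, 181, 134, 36)
```

```bash
python3 -m crank '[0,0,0.0283,0.0257,-0.0418,0,0, 0,0,0.0283,0.0257,-0.0418,0,0, 0,0,0.0283,0.0257,-0.0418,0,0, 0,0,0.0283,0.0257,-0.0418,0,0, 0,0,0.0283,0.0257,-0.0418,0,0, 0,0,0.0283,0.0257,-0.0418,0,0, 0,0,0.0283,0.0257,-0.0418,0,0, 0,0,0.0283,0.0257,-0.0418,0,0, 0,0,0.0283,0.0257,-0.0418,0,0, 0,0,0.0283,0.0257,-0.0418,0,0, 0,0,0.0283,0.0257,-0.0418,0,0, 0,0,0.0283,0.0257,-0.0418,0,0, 0,0,0,0,0,-0.04,0, 0,0,0,0,0,-0.04,0, 0,0,0,0,0,-0.04,0, 0,0,0,0,0,-0.02,0, 0,0,0,0,0,0,0]' 40
python3 - <<'E'
from h import *
s=observe(); print(s["time_s"],s["position"],s["tool_rot"].round(4),s["ft_force"],s["q"].round(1))
im=get_image("wrist"); save(im,"w1.png"); im2=get_image("side"); 
a=im["frame"]; b=im2["frame"][180:420,180:500]
cv2.imwrite("pics/c1.png",np.hstack([cv2.resize(a,(400,300)),cv2.resize(b,(400,300))])[:,:,::-1])
E
```

```text
time_s: 1.9
position: [0.4904, 0.0171, 0.103]
tool_rot: [[0.0, 1.0, -0.006], [1.0, -0.0, 0.001], [0.001, -0.006, -1.0]]
ft_force: [0.0, -0.4, 0.4]
grip_width: -0.0001
1.9 [0.49035403 0.01711956 0.10298977] [[ 4.0e-04  1.0e+00 -5.7e-03]
 [ 1.0e+00 -4.0e-04  1.2e-03]
 [ 1.2e-03 -5.7e-03 -1.0e+00]] [ 0.03313872 -0.35220794  0.43355659] [ -11.9   25.4   95.6   -0.    59.3 -101.8]
```

View pics/c1.png

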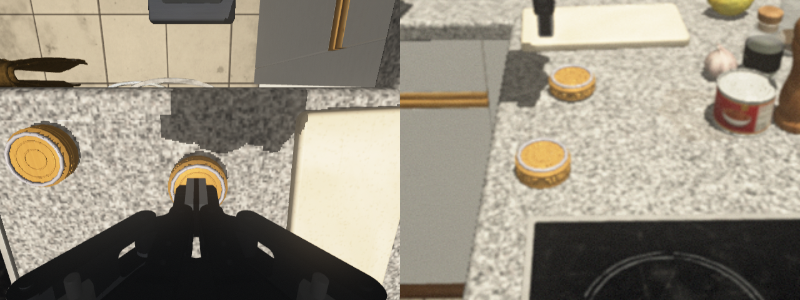

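Wrist view: the left tin lies just beyond the fingertips at about (198,180), with the right tin at (42,155). Side view: tins at (572,82) and (543,162), and the tool is over the near side of the left tin. Next I lower close to the rim.

```bash
python3 -m crank '[0,0,0,0,0,-0.03,0, 0,0,0,0,0,-0.027,0, 0,0,0,0,0,-0.003,0, 0,0,0,0,0,0,0, 0,0,0,0,0,0,0]'
python3 - <<'E'
from h import *
im=get_image("side"); np.save("L0.npy",im["frame"]); print(observe()["position"],observe()["ft_force"])
E
python3 -m crank '[0,0,0,0,0,-0.001,0,0,0,0,0,0,-0.001,0,0,0,0,0,0,0,0]'
python3 -m crank '[0,0,0,0,0,-0.001,0,0,0,0,0,0,0,0]'
```

```text
time_s: 2.5
position: [0.4927, 0.0168, 0.047]
tool_rot: [[0.0, 1.0, 0.003], [1.0, -0.0, -0.001], [-0.001, 0.003, -1.0]]
ft_force: [-0.3, -0.1, 0.2]
grip_width: 0.0004
[0.49260695 0.01679335 0.04692477] [-0.57680193  0.61080108 -0.37983537]
time_s: 2.85
position: [0.4917, 0.0169, 0.0435]
tool_rot: [[0.0, 1.0, 0.0], [1.0, -0.0, -0.0], [-0.0, 0.0, -1.0]]
ft_force: [0.2, -0.1, 0.2]
grip_width: 0.0001
time_s: 3.05
position: [0.4917, 0.017, 0.0422]
tool_rot: [[0.0, 1.0, -0.0], [1.0, -0.0, 0.0], [0.0, -0.0, -1.0]]
ft_force: [-0.5, -0.7, 0.2]
grip_width: -0.0001
```

```bash
for i in 1; do python3 -m crank '[0,0,0,0,0,-0.001,0,0,0,0,0,0,0,0,0,0,0,0,0,0,0]'
python3 -m crank '[0,0,0,0,0,-0.001,0,0,0,0,0,0,0,0,0,0,0,0,0,0,0]'; python3 -m crank '[0,0,0,0,0,-0.0005,0,0,0,0,0,0,0,0,0,0,0,0,0,0,0]';python3 -m crank '[0,0,0,0,0,-0.0005,0,0,0,0,0,0,0,0,0,0,0,0,0,0,0]'; done | egrep 'pos|force'
```

```text
position: [0.4917, 0.0169, 0.0413]
ft_force: [-0.3, -0.6, -0.4]
position: [0.4917, 0.0169, 0.0403]
ft_force: [-0.5, -0.8, -0.6]
position: [0.4917, 0.0169, 0.0398]
ft_force: [0.4, -0.8, -0.6]
position: [0.4917, 0.0169, 0.0393]
ft_force: [-0.1, 0.1, 0.5]
```

```bash
(python3 -m crank '[0,0,0,0,0,-0.0005,0,0,0,0,0,0,0,0,0,0,0,0,0,0,0]'
python3 -m crank '[0,0,0,0,0,-0.0005,0,0,0,0,0,0,0,0,0,0,0,0,0,0,0]') | egrep 'pos|force'
python3 - <<'E'
from h import *
im=get_image("side");a=np.load("L0.npy"); np.save("L1.npy",im["frame"])
c=lambda f:cv2.resize(f[210:280,270:364],(400,300),interpolation=cv2.INTER_CUBIC)
cv2.imwrite("pics/c2.png",np.hstack([c(a),c(im["frame"])])[:,:,::-1])
E
```

```text
position: [0.4917, 0.0169, 0.0388]
ft_force: [0.1, -0.2, 0.1]
position: [0.4917, 0.0169, 0.0383]
ft_force: [0.1, -0.3, -0.0]
```

View pics/c2.png

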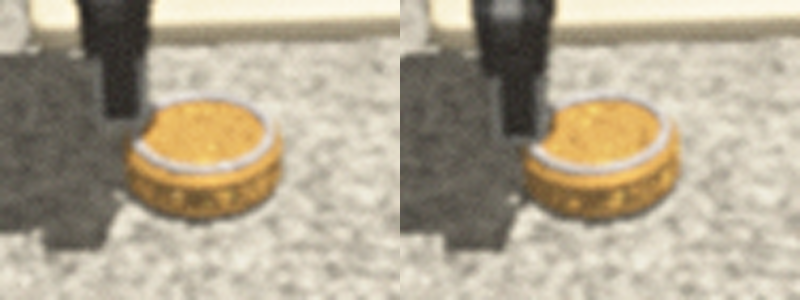

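Left half before, right half now: the fingertip (about 500–545, bottom row 137) barely overlaps the rim's edge, and there is no contact force yet. I'll lift, move 6 mm further inward and press again.

```bash
(python3 -m crank '[0,0,0,0,0,0.006,0,0,0,0,0.006,0,0,0,0,0,0,0,0,-0.003,0,0,0,0,0,0,0,0,0,0,0,0,0,0,0]'
for i in 1 2 3 ; do python3 -m crank '[0,0,0,0,0,-0.001,0,0,0,0,0,0,0,0,0,0,0,0,0,0,0]'; done )| egrep 'pos|force'
```

```text
position: [0.4975, 0.017, 0.0411]
ft_force: [1.0, 0.7, 0.2]
position: [0.4977, 0.0169, 0.0403]
ft_force: [0.2, 0.2, -0.4]
position: [0.4977, 0.0169, 0.0393]
ft_force: [0.1, -0.6, 0.7]
position: [0.4977, 0.0169, 0.0383]
ft_force: [-0.4, 0.3, 1.3]
```

```bash
(for i in 1 2 3 ; do python3 -m crank '[0,0,0,0,0,-0.0005,0,0,0,0,0,0,0,0,0,0,0,0,0,0,0]'; done )| egrep 'pos|force'
```

```text
position: [0.4977, 0.0169, 0.0378]
ft_force: [-0.1, -0.3, 0.5]
position: [0.4977, 0.0169, 0.0373]
ft_force: [-0.2, -0.1, 0.5]
position: [0.4977, 0.0169, 0.0368]
ft_force: [-0.4, 0.1, -0.2]
```

```bash
python3 - <<'E'
from h import *
F=[]
im=get_image("side")
for i in range(8): F.append(observe()["ft_force"]); w=get_image("wrist")
print(np.mean(F,0),np.std(F,0)); a=np.load("L0.npy"); np.save("L2.npy",im["frame"])
c=lambda f:cv2.resize(f[220:270,285:352],(400,300),interpolation=cv2.INTER_CUBIC)
cv2.imwrite("pics/c3.png",np.hstack([c(a),c(im["frame"])])[:,:,::-1])
E
```

```text
[0.19311592 0.10743448 0.5085455 ] [0.37118408 0.5317449  0.49247072]
```

View pics/c3.png

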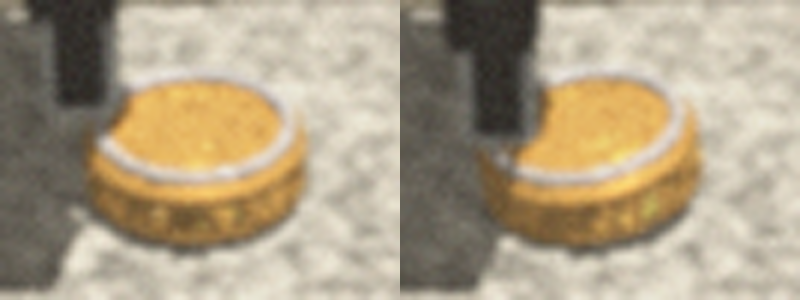

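Compared with before, the tin has tipped. Its right edge is higher (rim at about (690,100)), and its near edge has sunk under the finger at (490,150). I'll press on to a firm force so the press counts.

```bash
(for i in 1 2 3 ; do python3 -m crank '[0,0,0,0,0,-0.0005,0,0,0,0,0,0,0,0,0,0,0,0,0,0,0]'; done )| egrep 'pos|force'
```

```text
position: [0.4977, 0.0169, 0.0364]
ft_force: [-1.0, -0.0, 1.7]
position: [0.4977, 0.0169, 0.0362]
ft_force: [-1.9, -0.2, 6.2]
position: [0.4977, 0.0169, 0.036]
ft_force: [-3.4, 0.2, 10.7]
```

The left tin gave about 3 mm with almost no force, then went stiff at 10.7 N, so it rocks. On to the right tin.

```bash
(python3 -m crank '[0,0,0,0,0,0.02,0,0,0,0,0,0,0.02,0,0,0,0,-0.0085,-0.0415,0,0,0,0,0,-0.0085,-0.0415,0,0,0,0,0,-0.0085,-0.0415,0,0,0,0,0,-0.0085,-0.0415,0,0,0,0,0,0,0,0,0,0,0,0,0,0,-0.02,0,0,0,0,0,0,-0.012,0,0,0,0,0,0,0,0,0,0,0,0,0,0,0,0,0,0,0,0,0,0]'
python3 - <<'E'
from h import *
im=get_image("side"); np.save("R0.npy",im["frame"])
E
for i in 1 2 ; do python3 -m crank '[0,0,0,0,0,-0.001,0,0,0,0,0,0,0,0,0,0,0,0,0,0,0]'; done )| egrep 'pos|force|time'
```

```text
time_s: 9.75
position: [0.4641, -0.1489, 0.0439]
ft_force: [0.1, 0.4, 0.6]
time_s: 10.1
position: [0.4638, -0.149, 0.0424]
ft_force: [0.6, -0.3, 0.8]
time_s: 10.4
position: [0.4637, -0.1491, 0.0413]
ft_force: [0.4, 0.1, 0.5]
```

```bash
(for i in 1 2 3 4; do python3 -m crank '[0,0,0,0,0,-0.0005,0,0,0,0,0,0,0,0,0,0,0,0,0,0,0]'; done )| egrep 'pos|force'
```

```text
position: [0.4637, -0.149, 0.0408]
ft_force: [-0.3, 0.5, -0.9]
position: [0.4637, -0.1491, 0.0403]
ft_force: [-0.2, 0.2, -0.2]
position: [0.4637, -0.1491, 0.04]
ft_force: [0.6, 0.9, 2.3]
position: [0.4638, -0.1491, 0.0398]
ft_force: [-1.7, 0.9, 7.9]
```

The right tin is stiff at once at rim height (0.040, 7.9 N), so it is steady. I'll lift off and measure the left tin again, since the press may have shifted it.

```bash
python3 -m crank '[0,0,0,0,0,0.03,0,0,0,0,0,0,0.03,0,0,0,0,0.0153,0.0415,0,90,0,0,0,0.0153,0.0415,0,90,0,0,0,0.0153,0.0415,0,90,0,0,0,0.0153,0.0415,0,90,0,0,0,0,0,0,90,0,0,0,0,0,0,90,0,0,0,0,0,0,90]'
python3 - <<'E'
from h import *
s=observe();print(s["position"])
ims={n:get_image(n) for n in("wrist","top","side")}
for n,im in ims.items():
    save(im,n+"2.png"); print(n,[proj(im,p) for p in([.525,.017,.013],[.4915,-.149,.013])])
cv2.imwrite("pics/c4.png",np.hstack([cv2.resize(ims["wrist"]["frame"],(400,300)),cv2.resize(ims["top"]["frame"],(400,300))])[:,:,::-1])
E
```

```text
time_s: 12.5
position: [0.5246, 0.0162, 0.0991]
tool_rot: [[0.001, 1.0, -0.001], [1.0, -0.001, -0.0], [-0.0, -0.001, -1.0]]
ft_force: [-0.2, 0.3, -0.3]
grip_width: 0.0767
[0.52462824 0.01621618 0.09914152]
wrist [(np.float64(314.2601425092141), np.float64(250.1222835807905)), (np.float64(51.565191833882636), np.float64(200.60825814960248))]
top [(np.float64(315.3706208084433), np.float64(244.27255206269484)), (np.float64(404.6639768226504), np.float64(263.4233689336712))]
side [(np.float64(316.1065826999305), np.float64(246.09300521534686)), (np.float64(293.03843529528973), np.float64(308.95300749339196))]
```

View pics/c4.png

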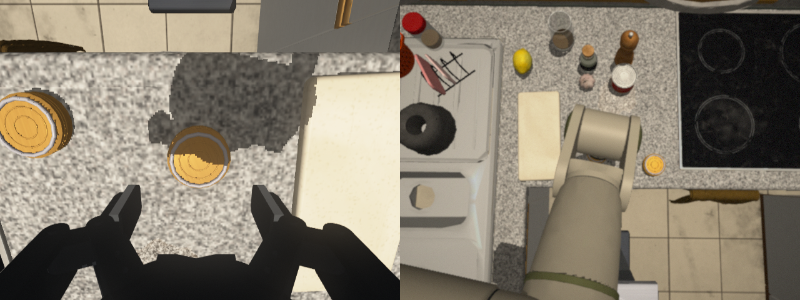

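Wrist half of the picture: the left tin is centred at about (198,156) between the open fingers (140 and 253). That is within about 2 mm of the estimate. Next I descend and grip.

```bash
(python3 -m crank '[0,0,0,0,0.0015,-0.04,90,0,0,0,0,0,-0.025,90,0,0,0,0,0,-0.01,90,0,0,0,0,0,-0.005,90,0,0,0,0,0,-0.005,90,0,0,0,0,0,0,90,0,0,0,0,0,0,90]' 
python3 -m crank '[0,0,0,0,0,0,65,0,0,0,0,0,0,65,0,0,0,0,0,0,65,0,0,0,0,0,0,65,0,0,0,0,0,0,65,0,0,0,0,0,0,65]' 30) | egrep 'time|pos|forc|wid'
python3 - <<'E'
from h import *
im=get_image("side"); w=get_image("wrist")
cv2.imwrite("pics/c5.png",np.hstack([cv2.resize(im["frame"][190:290,250:384],(400,300)),cv2.resize(w["frame"],(400,300))])[:,:,::-1])
E
```

```text
time_s: 13.35
position: [0.5253, 0.0183, 0.015]
ft_force: [-0.1, -0.2, 0.4]
grip_width: 0.0772
time_s: 13.95
position: [0.5253, 0.0182, 0.0153]
ft_force: [-1.1, -1.4, 5.5]
grip_width: 0.065
```

View pics/c5.png

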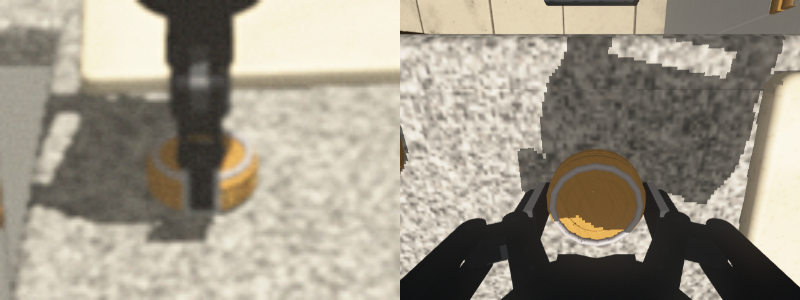

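The tin sits between the pads, width 65 mm, so it is held. Now I lift and carry it over the slab.

```bash
(python3 -m crank '[0,0,0,0,0,0.01,65,0,0,0,0,0,0.02,65,0,0,0,0,0,0.03,65,0,0,0,0.0085,0.029,0,65,0,0,0,0.0085,0.029,0,65,0,0,0,0.0086,0.029,0,65,0,0,0,0.0086,0.029,0,65,0,0,0,0.0086,0.029,0,65,0,0,0,0.0087,0.0285,0,65,0,0,0,0,0,0,65,0,0,0,0,0,0,65,0,0,0,0,0,0,65]' )| egrep 'time|pos|forc|wid'
python3 - <<'E'
from h import *
im=get_image("side"); w=get_image("wrist"); save(im,"s6.png"); save(w,"w6.png")
hsv=cv2.cvtColor(w["frame"],cv2.COLOR_RGB2HSV)
cv2.imwrite("pics/c6.png",np.hstack([cv2.resize(im["frame"][130:250,260:420],(400,300)),cv2.resize(w["frame"],(400,300))])[:,:,::-1])
E
```

```text
time_s: 15.25
position: [0.5761, 0.1912, 0.0745]
ft_force: [-0.2, -0.3, -2.8]
grip_width: 0.0647
```

View pics/c6.png

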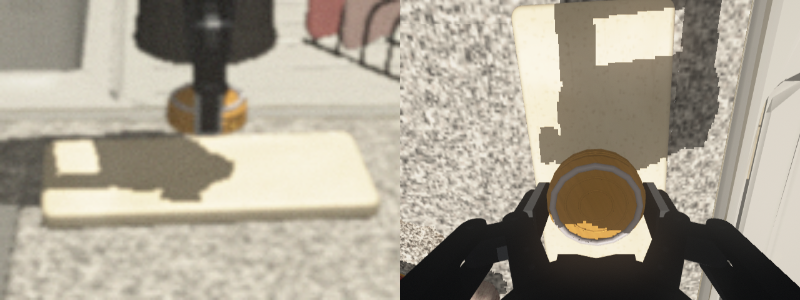

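The tin hangs level over the slab: side half at (207,110), wrist half centred at (597,202), 2.5 kg-N of weight felt at the wrist. Next I lower it with force checks.

```bash
(python3 -m crank '[0,0,0,0,0,-0.025,65,0,0,0,0,0,-0.012,65,0,0,0,0,0,-0.003,65,0,0,0,0,0,0,65,0,0,0,0,0,0,65]'
for i in 1 2 3; do python3 -m crank '[0,0,0,0,0,-0.001,65,0,0,0,0,0,0,65,0,0,0,0,0,0,65]'; done )| egrep 'time|pos|forc|wid'
```

```text
time_s: 15.85
position: [0.5768, 0.1919, 0.035]
ft_force: [0.3, 0.2, -3.2]
grip_width: 0.0646
time_s: 16.15
position: [0.5765, 0.192, 0.0336]
ft_force: [0.2, 0.1, -2.3]
grip_width: 0.0646
time_s: 16.45
position: [0.5764, 0.1919, 0.0323]
ft_force: [-0.6, -0.1, -1.8]
grip_width: 0.0646
time_s: 16.75
position: [0.5765, 0.192, 0.0318]
ft_force: [-0.5, 0.3, 3.7]
grip_width: 0.0649
```

Contact (force went from −2.5 to +3.7 N), so I release slowly, raise and retreat.

```bash
(python3 -m crank '[0,0,0,0,0,0,80,0,0,0,0,0,0,85,0,0,0,0,0,0,90,0,0,0,0,0,0,90,0,0,0,0,0,0,90,0,0,0,0,0,0,90]'
python3 -m crank '[0,0,0,0,0,0.01,90,0,0,0,0,0,0.02,90,0,0,0,0,0,0.04,90,0,0,0,0,0,0.04,90,0,0,0,0,0,0.04,90,0,0,0,-0.04,-0.02,0,90,0,0,0,-0.04,-0.02,0,90,0,0,0,-0.04,-0.02,0,90,0,0,0,-0.04,-0.02,0,90,0,0,0,-0.04,-0.02,0,90,0,0,0,0,0,0,90,0,0,0,0,0,0,90]' )| egrep 'time|pos|forc|wid'
python3 - <<'E'
from h import *
t=get_image("top"); im=get_image("side"); save(im,"s7.png"); save(t,"t7.png")
cv2.imwrite("pics/c7.png",np.hstack([cv2.resize(im["frame"][150:350,220:487],(400,300)),cv2.resize(t["frame"],(400,300))])[:,:,::-1])
for n,i,p in(("top",t,0),("side",im,0)):
    print(n,[proj(i,q) for q in([.577,.191,.029],[.4915,-.149,.013])])
    hsv=cv2.cvtColor(i["frame"],cv2.COLOR_RGB2HSV)
    m=((hsv[...,0]>8)&(hsv[...,0]<30)&(hsv[...,1]>110)&(hsv[...,2]>80)).astype(np.uint8)
    _,_,st,ce=cv2.connectedComponentsWithStats(cv2.morphologyEx(m,cv2.MORPH_CLOSE,np.ones((5,5))))
    for s,c in zip(st[1:],ce[1:]):
        if s[4]>300: print(s,c.round(1),onplane(i,s[0]+s[2]/2-.5,s[1]+s[3]/2-.5,.029).round(4),onplane(i,s[0]+s[2]/2-.5,s[1]+s[3]/2-.5,.013).round(4))
E
```

```text
time_s: 17.35
position: [0.5764, 0.1919, 0.0313]
ft_force: [-0.1, -0.2, 0.1]
grip_width: 0.0766
time_s: 18.55
position: [0.3765, 0.0917, 0.1823]
ft_force: [-0.2, -0.3, 0.3]
grip_width: 0.077
top [(np.float64(221.3730901083856), np.float64(214.03661792043943)), (np.float64(404.6639768226504), np.float64(263.4233689336712))]
[353  48  29  27 524] [367.5  61.7] [ 0.8785 -0.078   0.029 ] [ 0.8869 -0.0802  0.013 ]
[181  77  30  41 957] [195.2  97.2] [0.8015 0.2481 0.029 ] [0.8084 0.2521 0.013 ]
[206 199  35  34 893] [223.1 215.5] [0.5743 0.1879 0.029 ] [0.5769 0.1908 0.013 ]
[388 247  34  35 867] [404.  264.2] [ 0.4894 -0.1453  0.029 ] [ 0.4904 -0.1487  0.013 ]
[ 464  304  112   14 1089] [521.4 309.9] [ 0.4084 -0.3514  0.029 ] [ 0.4079 -0.3587  0.013 ]
side [(np.float64(341.5157343723023), np.float64(192.39641275218509)), (np.float64(293.03843529528973), np.float64(308.95300749339196))]
[427 166  36  26 704] [444.2 178.5] [0.8028 0.252  0.029 ] [0.8124 0.2851 0.013 ]
[327 183  31  21 506] [342.2 192.9] [0.5779 0.1883 0.029 ] [0.5795 0.2192 0.013 ]
[ 480  189   50   98 2744] [505.6 238.9] [0.8543 0.0144 0.029 ] [0.8657 0.0391 0.013 ]
[ 114  254  137   14 1553] [182.  259.9] [ 0.306  -0.0456  0.029 ] [ 0.2979 -0.023   0.013 ]
[ 272  293   44   38 1286] [294.  311.8] [ 0.4938 -0.1727  0.029 ] [ 0.4924 -0.1546  0.013 ]
```

View pics/c7.png

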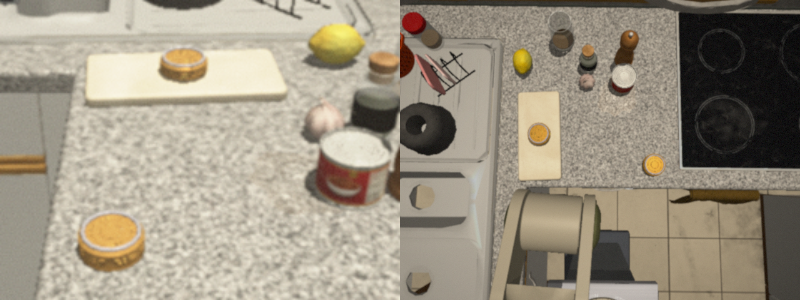

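The tin stands upright mid-slab: side half (184,63), top half (539,133). The right tin's outline is unchanged in both views, and the arm is clear.

```bash
python3 -c "
from rig import *
close_job()"
```

```text
the job is handed in; nothing more can be done
```

The left tin is the one that rocks. It now stands upright in the middle of the cream slab, and the job was handed in at about 18.6 s.

- **Left tin, pressed first:** my first press, close to the rim's outer edge, made no contact, so I moved 6 mm inward and pressed again. This time the rim sank about 3–4 mm with almost no force, then went stiff, reaching 10.7 N. The side camera showed the tin tilting.
- **Right tin, pressed second:** it was stiff as soon as I touched it at rim height (7.9 N), so it is the steady one. I left it where it was.
- **Last checks:** the moved tin is within about 3 mm of the slab's centre by both the top and side cameras. The right tin's outline in both views is the same as before pressing. The gripper is open, away from everything and reads no contact force.

The top and side cameras disagreed by 2–4 mm on positions, in line with their calibration.

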